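# Level the rocking surface plate and draw out its packing block

### The job

The small cast-iron surface plate has been propped on a wooden block because its two front levelling screws are backed off. Turn the bars of the two screws clockwise until the plate is lifted clear of the block and sits level, with all four feet carrying weight so that it cannot rock; then pull the block out towards the front, so that none of it is left under the plate, and leave it lying flat on the bench. Do not shove the plate along the bench, upset the piston standing on it or disturb the calliper and the mug beside it.

Things in the scene. Friction and masses are not known exactly. Their poses are not given: they have to be found in the camera images.
- plate: grey-blue cast-iron surface plate, bright steel top 200 x 232 mm, 62 mm above its soles, underside 32 mm, about 4 kg, loose. Origin: in the plane of the soles under the middle; x to the back, y left, z up. Fixed rear feet at x 65, y +-95 mm; levelling screws at x -70, y +-138 mm. At first it rests on the rear feet and on the block, 4 mm low at the front (1.3 degrees)
- plate_front (a point): middle of the front edge of the plate's top, 100 mm in front of the plate's origin and 62 mm above the soles; same axes as the plate
- block: plain beech block, 90 x 45 x 28 mm, lying flat under the middle of the plate's front edge, its long side along the plate's x: about 25 mm of it is under the plate and 65 mm sticks out in front. Origin: centre of its underside; its own y axis runs along the 90 mm, x along the 45 mm, z up
- bar_left (a point): point on the left screw's tommy bar, 45 mm from the screw axis (the axis lies 45 mm back along the point's -x; +x points out along this half of the bar, z up), at mid thickness, about 93 mm above the bench. Bar: level 10 mm steel rod through a 25 mm hub on the screw, 116 mm between the centres of its two black 19 mm ball ends. The plate's top is 30 mm below it
- bar_right (a point): point on the right screw's tommy bar, 45 mm from the screw axis (the axis lies 45 mm back along the point's -x; +x points out along this half of the bar, z up), at mid thickness, about 93 mm above the bench. Bar: level 10 mm steel rod through a 25 mm hub on the screw, 116 mm between the centres of its two black 19 mm ball ends. The plate's top is 30 mm below it
- screw_left (a joint): turn of the left front levelling screw, rad; grows clockwise seen from above, driving its foot down: 8 mm a turn. 0: foot as low as the rear feet, plate level. Starts at -5.6 to -3.7, foot clear of the bench, bar at various angles. Thread friction 0.1 N m (about 2.5 N at the bar's end); stays where left. Thread ends at -8 and +6
- screw_right (a joint): turn of the right front levelling screw, rad; grows clockwise seen from above, driving its foot down: 8 mm a turn. 0: foot as low as the rear feet, plate level. Starts at -5.6 to -3.7, foot clear of the bench, bar at various angles. Thread friction 0.1 N m (about 2.5 N at the bar's end); stays where left. Thread ends at -8 and +6
- screw_foot_left: the foot under the left front levelling screw (y > 0 on the plate), a domed black rubber foot 31 mm across that gives about 0.06 mm per N; the origin is its lowest point, z = 0 when it stands on the bench
- screw_foot_right: the foot under the right front levelling screw (y < 0 on the plate), a domed black rubber foot 31 mm across that gives about 0.06 mm per N; the origin is its lowest point, z = 0 when it stands on the bench
- rear_foot_left: the fixed rear left foot, a domed black rubber foot 31 mm across that gives about 0.06 mm per N; the origin is its lowest point, z = 0 when it stands on the bench
- rear_foot_right: the fixed rear right foot, a domed black rubber foot 31 mm across that gives about 0.06 mm per N; the origin is its lowest point, z = 0 when it stands on the bench
- piston: aluminium piston, 48 mm across and 48 mm high, standing loose on the rear half of the plate; origin: centre of its underside
- mug: white mug with blue dots, 93 mm high, standing to the right behind the vice; origin: at its underside, 17 mm from the bowl's axis towards the handle
- calliper: steel vernier calliper, 230 mm long, flat on the bench right of the plate; origin: its middle, underside
Things that resemble listed ones, but are neither listed nor needed, are in the scene too. Leave any purple or yellow look-alike of the block alone.

How it is judged:
By the outcome, as a careful person would: the job done as asked, in the order asked, and still so for the second after the job is handed in, with the robot touching nothing.
It also fails if it takes over 64 s, if anything falls off the work surface, if the arm or the gripper's body presses on something with over 40 N, if the wrist force passes 120 N, or if a joint passes its speed limit or range.

### The arm

A 7-joint arm with a two-finger parallel gripper is mounted at the origin on a cart in front of the work surface, level with it; the furniture and walls round the work are solid. World frame = base frame: x ahead of the robot, y to its left, z up, the work surface at z = 0. Lengths are in m, angles in rad, forces in N, time in s.
With the tool pointing down it reaches from about 0.425 to 1.025 m from the base axis. Payload 3.6 kg.
Tool frame: the origin (TCP) lies on the centre line of the jaws, within the pads' length; the fingertips stand 8 mm ahead of it and the grasp point (between the pads) lies 11 mm behind it (tips_ahead is the distance from the TCP to the fingertips, in m); z points along the fingers, y is the line along which they close (so a half turn about z gives the same grasp; the last joint's range is limited). The gripper opens to 85 mm and grips with 20 to 120 N. Pads are 22 mm wide; open, the fingers measure 114 mm over their backs; the gripper's body (76 mm by 85 mm) begins 54 mm behind the grasp point. The pads swing forward as they close: fully open they stand 13 mm farther back than shut.
Start: joints at [-1.238, 0.591, 0.048, 1.609, -0.033, 0.943, -0.034], TCP at [0.3, 0.66, 0.239] pointing down, gripper open.
Joint ranges: [-2.69, 2.69], [-0.47, 2.24], [-1.27, 1.36], [0.19, 2.51], [-1.53, 4.68], [0.08, 2.07], [-3.09, 3.09]. Speed limits (rad/s): [2.57, 2.57, 3.14, 3.14, 3.14, 3.14, 3.14].

### API

Orientations are given as a unit quaternion [x, y, z, w].
In Python, from cell import * gives the robot as it stands. The module is installed in compiled form; this text tells all that it offers.
- The arm moves only by the tool send_rows, never from a script. Its argument "commands" is a list that holds one entry, the list of rows, each a list of 7 numbers: the shift along the tool's x, y, z in cm, then the turn, a rotation vector about the tool's x, y, z in degrees, then the finger opening in cm, from 0 to 8.54. In form: [[[dx, dy, dz, wx, wy, wz, claw], ...]]. A call has 1 to 20 rows; each row is the pose to reach, as a shift and turn from the pose commanded when the call began, along the tool's axes at that moment; what a row does not reach only later rows make up. A row lasts 1/8 s, in which the tool goes at most 62.5 mm and 10.7 degrees, less where a joint would pass 70% of its speed; a pose out of reach is approached as far as the arm can. A call with a gripper value outside its range is refused whole. The fingers move at their own pace and stop on an object; "squeeze" is the grip in N (left out, the last holds). Time passes only in rows, so rows that repeat a pose let the fingers close. It gives the time, the measured TCP pose, the force, the opening and the grip force at its end, in the units of the state.
- read_state(): the state, without advancing time (a new reading comes with each control period).
- snapshot(name): name is "side" or "top" or "wrist"; returns a dict with "img" (480x640x3 uint8, red, green, blue), "vertical_fov" (degrees; the focal length in pixels is half the picture's height over the tangent of half this angle, whatever the lens; pixels are square), "cx", "cy" (the principal point, pixels), "rvec" (rotation vector, rad) and "tvec" (3), from world to camera coordinates, as OpenCV has them. Camera axes: x right, y down, z forward; pixel columns grow to the right and rows downward; lengths in m; the calibration is good to about 2 mm. The wrist camera is an equidistant fisheye: a pixel r from the principal point sees the ray r / f radians off the axis. A picture is of the moment at which its call begins. There is no depth.
- close_job(): hands the job in; it is judged then, once.
The state is a dict: "time_s": time; "q": joint angles; "dq": joint speeds; "joint_torque": joint torques, N m; "position": TCP position; "tool_rot": TCP orientation; "ft_force": force on the tool from outside, world axes, zero at the start; "torque": the same for the moment, N m; "grip_width": opening from 0.0 (shut) to 1.0 (fully open); "grip_force": force on a finger pad.
Only numpy, scipy, OpenCV 4.12 (cv2) and the standard library are available. Lean on these libraries where they do the work, as an engineer would, in place of code of your own. Each camera call takes 0.05 s, during which the arm holds its last target. There are 200 camera calls.

## Working session

There is one attempt and no reset: what is moved stays moved. The work goes in short steps, Python scripts to look and compute and a tool call to move; the robot and the scene stay as the last step left them, time stands still between calls to the robot, and variables do not carry over. Pictures are saved under pics/ and viewed, at most 10 in all, crops included, and the job is handed in when it is done.

Besides the shell and the picture viewer there is one more tool, called after "Emit:" as a command line: name --argument value ..., lists and objects as JSON in quotes. send_rows: Moves the arm, as the interface text tells. Its arguments: {"type":"object","properties":{"commands":{"type":"array","items":{"type":"array","items":{"type":"array","items":{"type":"number"}}}},"squeeze":{"type":"number"}},"required":["commands"]}

```bash
mkdir -p pics; cat > h.py <<'E'
from cell import *
import numpy as np, cv2
from scipy.spatial.transform import Rotation as R
def snap(n,f=None):
    s=snapshot(n)
    if f: cv2.imwrite('pics/'+f,s['img'][:,:,::-1])
    return s
def ray(s,u,v,fish=False):
    f=240/np.tan(np.radians(s['vertical_fov'])/2)
    x,y=(u-s['cx'])/f,(v-s['cy'])/f
    if fish:
        r=np.hypot(x,y); d=np.array([x/r*np.sin(r),y/r*np.sin(r),np.cos(r)]) if r>0 else np.array([0,0,1.])
    else: d=np.array([x,y,1.])
    M=R.from_rotvec(np.ravel(s['rvec'])).as_matrix(); return -M.T@np.ravel(s['tvec']), M.T@d
def onz(s,u,v,z,fish=False):
    c,d=ray(s,u,v,fish); return c+d*(z-c[2])/d[2]
def proj(s,p):
    f=240/np.tan(np.radians(s['vertical_fov'])/2)
    c=R.from_rotvec(np.ravel(s['rvec'])).as_matrix()@np.array(p)+np.ravel(s['tvec'])
    return f*c[0]/c[2]+s['cx'],f*c[1]/c[2]+s['cy']
E
python3 - <<'E'
from h import *
st=read_state(); print(st)
for n in('side','top'):
    s=snap(n,n+'0.png'); print(n,s['vertical_fov'],s['cx'],s['cy'],ray(s,320,240))
E
```

```text
{'time_s': 0.0, 'q': array([-1.23749131,  0.59210961,  0.04827278,  1.609839  , -0.03332055,
        0.94268902, -0.03368435]), 'dq': array([-0.00137425,  0.00075445,  0.00030241, -0.00040083, -0.00157049,
        0.00022502, -0.00040699]), 'joint_torque': array([-2.26170255e-04, -5.48681223e+01,  1.54673964e+00, -1.98121029e+01,
        9.47694905e-03,  8.72595585e-03,  2.01347291e-05]), 'position': array([0.29976048, 0.65923371, 0.23814083]), 'tool_rot': array([ 2.11734456e-01,  9.77326591e-01, -1.10394040e-03, -1.90798395e-04]), 'ft_force': array([-0.35054807,  0.78215609, -0.56462126]), 'torque': array([ 0.0251993 , -0.00768557, -0.0038483 ]), 'grip_force': 0.0, 'grip_width': 1.001480302133383}
side 47.381172067498014 324.0882021241016 240.69025534239827 (array([ 0.34008813, -0.95777092,  1.00208156]), array([ 0.14994446,  0.73673826, -0.65938672]))
top 52.3549763108812 322.7712726098381 239.87313575285617 (array([0.43063541, 0.0765892 , 1.14639305]), array([ 0.13722999, -0.00174868, -0.99055397]))
```

View pics/top0.png

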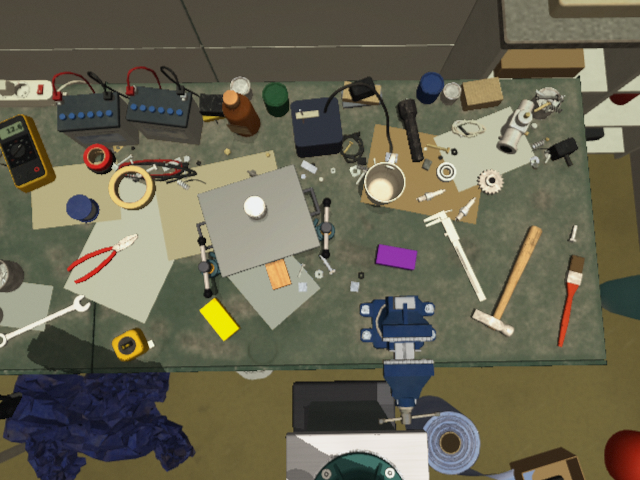

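View pics/side0.png

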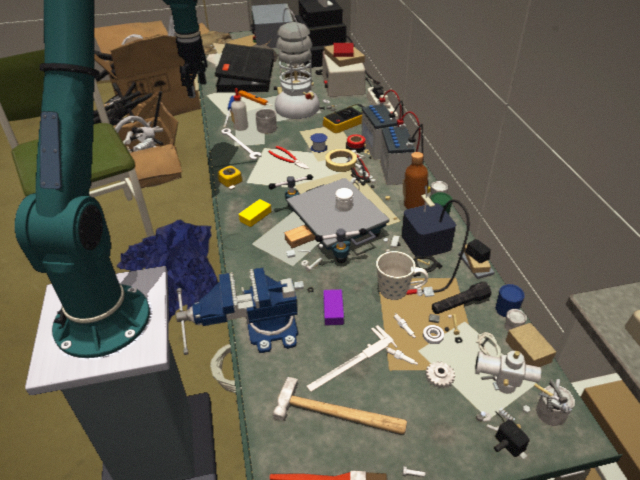

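The top view shows the beech block at about (278,275). The look-alikes are yellow at (219,319) and purple at (397,257), and the light wood box at (481,94) is something else. I choose (278,275), which is under the plate's front edge. The left bar runs (202,240)–(208,293) and the right bar (327,203)–(325,255). Next I check this in a close crop and measure.

```bash
python3 - <<'E'
from h import *
s=snap('top'); im=s['img'][150:340,180:350]
cv2.imwrite('pics/crop1.png',cv2.resize(im[:,:,::-1],None,fx=3.1,fy=3.1,interpolation=cv2.INTER_CUBIC))
hsv=cv2.cvtColor(s['img'],cv2.COLOR_RGB2HSV)
# plate top grey
def report(m,zs,box,name,amin=15):
    k=np.zeros_like(m);x0,y0,x1,y1=box;k[y0:y1,x0:x1]=m[y0:y1,x0:x1]
    n,l,st,c=cv2.connectedComponentsWithStats(k)
    for i in range(1,n):
        if st[i,4]>amin:
            ct=cv2.findContours((l==i).astype('uint8'),0,2)[0][0]; r=cv2.minAreaRect(ct)
            print(name,c[i].round(1),st[i,4],onz(s,*c[i],zs).round(4),[onz(s,*p,zs)[:2].round(4).tolist() for p in cv2.boxPoints(r)])
g=s['img'].astype(int)
report(((hsv[:,:,1]<40)&(hsv[:,:,2]>80)&(hsv[:,:,2]<180)).astype('uint8'),.06,(190,160,330,285),'plate',2000)
report(((g.max(2)<38)).astype('uint8'),.093,(195,230,215,300),'ballL',8)
report(((g.max(2)<38)).astype('uint8'),.093,(315,195,336,265),'ballR',8)
report(((hsv[:,:,0]>8)&(hsv[:,:,0]<20)&(hsv[:,:,1]>110)&(hsv[:,:,2]>130)).astype('uint8'),.028,(255,255,300,295),'block',30)
E
```

```text
plate [260.3 226.9] 9645 [0.613  0.2088 0.06  ] [[0.4867, 0.3486], [0.7611, 0.3541], [0.7573, 0.0721], [0.4826, 0.0761]]
ballL [201.7 240.5] 51 [0.5791 0.3321 0.093 ] [[0.5794, 0.3433], [0.5902, 0.3327], [0.5779, 0.3205], [0.5671, 0.3311]]
ballL [208.9 265.6] 21 [0.5243 0.3156 0.093 ] [[0.5362, 0.32], [0.5367, 0.3144], [0.5131, 0.3117], [0.5126, 0.3172]]
ballL [212.4 277.6] 12 [0.4983 0.3075 0.093 ] [[0.5018, 0.3149], [0.5016, 0.3041], [0.493, 0.304], [0.4932, 0.3147]]
ballL [207.9 293.1] 61 [0.4652 0.3166 0.093 ] [[0.4741, 0.3251], [0.4738, 0.308], [0.4567, 0.3077], [0.457, 0.3248]]
ballR [326.4 202.1] 54 [0.6607 0.0595 0.093 ] [[0.6699, 0.0668], [0.6697, 0.0513], [0.6517, 0.0516], [0.652, 0.067]]
ballR [325.4 253.5] 57 [0.5468 0.0635 0.093 ] [[0.5546, 0.0729], [0.5544, 0.0555], [0.5369, 0.0558], [0.5372, 0.0731]]
block [277.8 273.9] 521 [0.5087 0.1725 0.028 ] [[0.5311, 0.2037], [0.5448, 0.161], [0.4867, 0.1421], [0.4733, 0.1845]]
```

View pics/crop1.png

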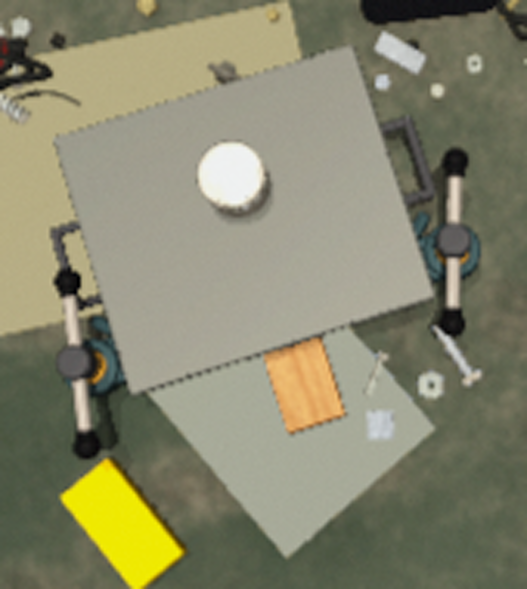

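The crop confirms the wooden block under the plate's front edge (crop pixel 305,385) and both bars with their ball ends. The measurements check out: the ball spacing is 115 mm, the hubs are 275 mm apart (276 expected), and the yaw is 17.3°. I'll use the half-open fingers as a loose wrench straddling each bar at its hub.

```bash
cat >> h.py <<'E'
def go(p,yaw):
    st=read_state(); M=R.from_quat(st['tool_rot']).as_matrix()
    cur=np.degrees(np.arctan2(M[1,0],M[0,0]))
    d=M.T@(np.array(p)-st['position'])*100
    print('d_cm',d.round(2),'wz(cw+)',round(cur-yaw,1),'yaw',round(cur,1),'q7',st['q'][6].round(2),'t',round(st['time_s'],2))
def balls(show=True):
    s=snapshot('top'); g=s['img'].astype(int).max(2); return s,g
E
python3 - <<'E'
from h import *
go([.522,.3244,.16],163); st=read_state(); print(R.from_quat(st['tool_rot']).as_matrix().round(3))
E
```

```text
d_cm [-34.08 -21.28   7.88] wz(cw+) -7.5 yaw 155.5 q7 -0.03 t 0.15
[[-0.91   0.414 -0.001]
 [ 0.414  0.91  -0.002]
 [-0.    -0.002 -1.   ]]
```

Emit:
send_rows --commands '[[[-34.1,-21.3,4.0,0,0,-7.5,3.6],[-34.1,-21.3,4.0,0,0,-7.5,3.6],[-34.1,-21.3,4.0,0,0,-7.5,3.6],[-34.1,-21.3,4.0,0,0,-7.5,3.6],[-34.1,-21.3,4.0,0,0,-7.5,3.6],[-34.1,-21.3,4.0,0,0,-7.5,3.6],[-34.1,-21.3,7.9,0,0,-7.5,3.6],[-34.1,-21.3,7.9,0,0,-7.5,3.6],[-34.1,-21.3,7.9,0,0,-7.5,3.6],[-34.1,-21.3,7.9,0,0,-7.5,3.6]]]' --squeeze 20

```text
time_s: 1.4
position: [0.5219, 0.3276, 0.1614]
tool_rot: [0.146, 0.989, 0.001, 0.0]
ft_force: [-0.7, -0.4, 0.4]
grip_width: 0.419
grip_force: 0.0
```

```bash
python3 - <<'E'
from h import *
go([.522,.3244,.082],163); st=read_state(); print(st['position'],st['q'].round(2),st['grip_width'],st['ft_force'])
s=snap('wrist','w1.png')
for p in([.5791,.3321,.093],[.4652,.3166,.093],[.522,.3244,.1]):
    f=240/np.tan(np.radians(s['vertical_fov'])/2)
    c=R.from_rotvec(np.ravel(s['rvec'])).as_matrix()@np.array(p)+np.ravel(s['tvec'])
    r=np.hypot(c[0],c[1]);t=np.arctan2(r,c[2]);print(s['cx']+f*t*c[0]/r,s['cy']+f*t*c[1]/r)
E
```

```text
d_cm [-0.1  -0.33  7.94] wz(cw+) 0.2 yaw 163.2 q7 0.66 t 1.4
[0.52189455 0.32761528 0.16144987] [-0.65  0.55  0.02  1.92 -0.02  0.67  0.66] 0.41868765953705267 [-0.68437033 -0.4088838   0.41328242]
351.65516460297823 341.7284947148421
269.9911038722591 177.52101265781346
313.59810906179683 270.6276898097976
```

View pics/w1.png

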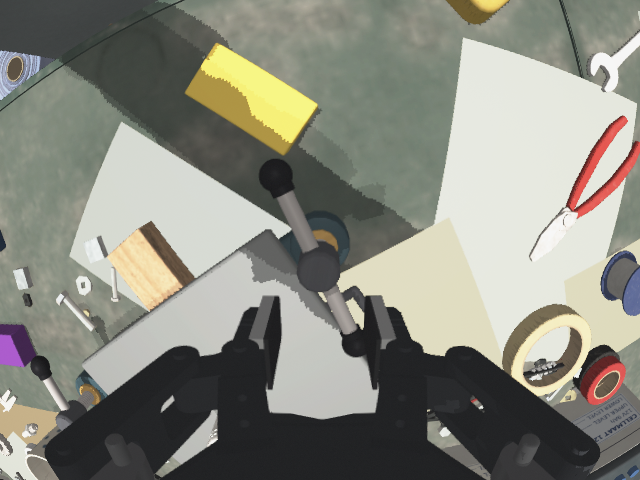

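The wrist view shows the left bar's balls at about (276,175) and (355,343), with the hub at about (319,268).

```bash
python3 - <<'E'
from h import *
s=snapshot('wrist'); g=s['img'].astype(int).max(2); m=(g<45).astype('uint8'); k=m[150:200,250:305]
ys,xs=np.nonzero(k); (u,v)=(xs.mean()+250,ys.mean()+150); print(len(xs),u,v)
a=onz(s,u,v,.093,True); b=onz(s,355,343,.093,True); print(a,b,(a+b)/2,np.hypot(*(a-b)[:2]))
c=ray(s,320,240)[0]; print('cam',c)
E
```

```text
992 276.4163306451613 176.71270161290323
[0.46590403 0.31992953 0.093     ] [0.58077979 0.3336804  0.093     ] [0.52334191 0.32680496 0.093     ] 0.11569583874312196
cam [0.4482194  0.35094503 0.29604722]
```

Emit:
send_rows --commands '[[[-0.1,-0.1,4.0,0,0,0,3.6],[-0.1,-0.1,6.0,0,0,0,3.6],[-0.1,-0.1,7.0,0,0,0,3.6],[-0.1,-0.1,7.9,0,0,0,3.6],[-0.1,-0.1,7.9,0,0,0,3.6]]]'

```text
time_s: 2.12
position: [0.523, 0.324, 0.0813]
tool_rot: [0.147, 0.989, 0.0, -0.0]
ft_force: [0.7, -0.1, 0.2]
grip_width: 0.423
grip_force: 0.0
```

Emit:
send_rows --commands '[[[0.1,0.2,0,0,0,10,3.6],[0.1,0.2,0,0,0,20,3.6],[0.1,0.2,0,0,0,30,3.6],[0.1,0.2,0,0,0,40,3.6],[0.1,0.2,0,0,0,50,3.6],[0.1,0.2,0,0,0,60,3.6],[0.1,0.2,0,0,0,60,3.6]]]'

```text
time_s: 3.0
position: [0.523, 0.3255, 0.0818]
tool_rot: [0.621, 0.783, 0.0, 0.001]
ft_force: [1.5, -1.1, 0.1]
grip_width: 0.424
grip_force: 0.8
```

```bash
python3 - <<'E'
from h import *
go([.5228,.326,.082],163); st=read_state(); print(st['position'],st['q'].round(2),st['ft_force'],st['torque'])
s=snap('top'); a=s['img'][190:310,180:350]; b=snap('wrist')['img'][60:460,100:520]
a=cv2.resize(a,None,fx=2.4,fy=2.4)[:,:,::-1]; b=b[:,:,::-1]
c=np.zeros((400,800,3),'uint8'); c[:288,:408]=a[:288,:408]; c[:400,408:]=b[:400,14:406]
cv2.imwrite('pics/c2.png',c)
E
```

```text
d_cm [ 0.05 -0.01 -0.02] wz(cw+) -59.8 yaw 103.2 q7 -0.06 t 3.0
[0.52299344 0.32554665 0.08177372] [-0.83  0.69  0.29  1.97 -0.36  0.54 -0.06] [ 1.5493004  -1.13432236  0.08678166] [-0.3258994  -0.12666459  0.05315344]
```

View pics/c2.png

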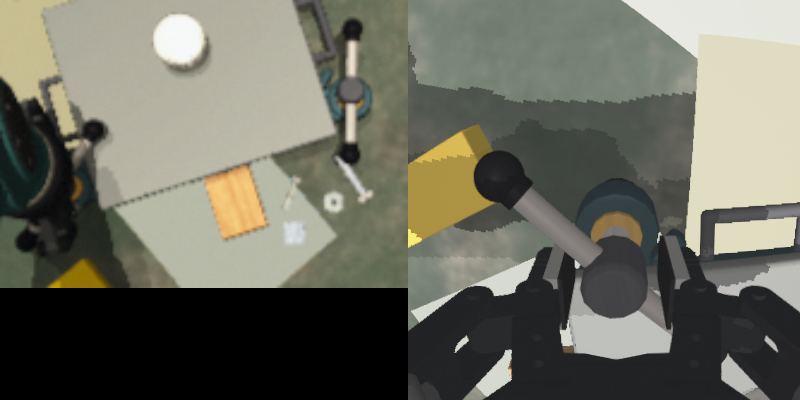

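The wrench is engaged, the bar is following and the force is only about 2 N. I'll continue clockwise.

Emit:
send_rows --commands '[[[0,0,0,0,0,10,3.6],[0,0,0,0,0,20,3.6],[0,0,0,0,0,30,3.6],[0,0,0,0,0,40,3.6],[0,0,0,0,0,50,3.6],[0,0,0,0,0,60,3.6],[0,0,0,0,0,70,3.6],[0,0,0,0,0,80,3.6],[0,0,0,0,0,90,3.6],[0,0,0,0,0,100,3.6],[0,0,0,0,0,110,3.6],[0,0,0,0,0,120,3.6],[0,0,0,0,0,130,3.6],[0,0,0,0,0,140,3.6],[0,0,0,0,0,150,3.6],[0,0,0,0,0,150,3.6]]]'

```text
time_s: 5.1
position: [0.5223, 0.3253, 0.0807]
tool_rot: [0.918, -0.397, -0.0, 0.001]
ft_force: [-0.2, -3.1, -2.4]
grip_width: 0.419
grip_force: 1.4
```

```bash
python3 - <<'E'
from h import *
go([.5228,.326,.082],163); st=read_state(); print(st['position'],st['q'].round(2),st['ft_force'],st['torque'])
E
```

```text
d_cm [-0.02 -0.08 -0.13] wz(cw+) -209.7 yaw -46.7 q7 -2.05 t 5.1
[0.52234932 0.3252779  0.08067129] [-1.23  0.92  0.96  1.99 -1.05  0.85 -2.05] [-0.20620168 -3.06893549 -2.42229899] [-0.529446   -0.10365064  0.03016497]
```

Emit:
send_rows --commands '[[[0,0,0,0,0,-10,3.6],[0,0,0,0,0,-20,3.6],[0,0,-4,0,0,-25,3.6],[0,0,-8,0,0,-35,3.6],[6,3,-8,0,0,-45,3.6],[12,6,-8,0,0,-55,3.6],[17,8.3,-8,0,0,-65,3.6],[22,10.7,-8,0,0,-75,3.6],[24.8,12,-8,0,0,-85,3.6],[24.8,12,-8,0,0,-95,3.6],[24.8,12,-8,0,0,-105,3.6],[24.8,12,-8,0,0,-115,3.6],[24.8,12,-8,0,0,-125,3.6],[24.8,12,-8,0,0,-135,3.6],[24.8,12,-8,0,0,-145,3.6],[24.8,12,-8,0,0,-155,3.6],[24.8,12,-8,0,0,-165,3.6],[24.8,12,-8,0,0,-175,3.6]]]'

```text
time_s: 7.35
position: [0.6049, 0.0635, 0.1625]
tool_rot: [0.434, 0.901, 0.001, 0.001]
ft_force: [0.4, -0.6, -1.1]
grip_width: 0.425
grip_force: 0.0
```

```bash
python3 - <<'E'
from h import *
go([.6045,.0627,.16],153); st=read_state(); print(st['position'],st['q'].round(2))
s=snap('top'); g=s['img'].astype(int).max(2); m=(g<38).astype('uint8'); k=m*0; k[225:310,190:225]=m[225:310,190:225]; k[190:270,310:340]=m[190:270,310:340]
n,l,t,c=cv2.connectedComponentsWithStats(k)
for i in range(1,n):
    if t[i,4]>25: print('top',c[i].round(1),t[i,4],onz(s,*c[i],.093).round(4))
hsv=cv2.cvtColor(s['img'],cv2.COLOR_RGB2HSV); pl=((hsv[:,:,1]<40)&(hsv[:,:,2]>80)&(hsv[:,:,2]<180)).astype('uint8');kk=pl*0;kk[160:285,190:330]=pl[160:285,190:330]
s=snap('wrist'); g=s['img'].astype(int).max(2); m=(g<45).astype('uint8'); m[:,:200]=0;m[:,420:]=0
n,l,t,c=cv2.connectedComponentsWithStats(m)
for i in range(1,n):
    if 300<t[i,4]<2500: print('wrist',c[i].round(1),t[i],onz(s,*c[i],.093,True).round(4))
E
```

```text
d_cm [-0.03 -0.08  0.25] wz(cw+) -24.4 yaw 128.6 q7 0.67 t 7.35
[0.60492446 0.06348631 0.16252143] [-0.33  0.55  0.22  1.95 -0.19  0.66  0.67]
top [205.5 240.6] 52 [0.5788 0.3237 0.093 ]
top [205.  293.3] 58 [0.4648 0.3229 0.093 ]
wrist [242.6 202.6] [225 187  38  35 829] [0.5472 0.0653 0.093 ]
```

Emit:
send_rows --commands '[[[0,-0.1,0,0,0,-10,3.6],[0,-0.1,3,0,0,-20,3.6],[0,-0.1,4,0,0,-25,3.6],[0,-0.1,6,0,0,-25,3.6],[0,-0.1,7.2,0,0,-25,3.6],[0,-0.1,8.0,0,0,-25,3.6],[0,-0.1,8.0,0,0,-15,3.6],[0,-0.1,8.0,0,0,-5,3.6],[0,-0.1,8.0,0,0,5,3.6],[0,-0.1,8.0,0,0,15,3.6],[0,-0.1,8.0,0,0,20,3.6],[0,-0.1,8.0,0,0,20,3.6]]]'

```text
time_s: 8.95
position: [0.6039, 0.0615, 0.0814]
tool_rot: [0.587, 0.81, -0.0, 0.001]
ft_force: [0.4, -1.5, -2.1]
grip_width: 0.419
grip_force: 1.3
```

Emit:
send_rows --commands '[[[0,0,0,0,0,10,3.6],[0,0,0,0,0,20,3.6],[0,0,0,0,0,30,3.6],[0,0,0,0,0,40,3.6],[0,0,0,0,0,50,3.6],[0,0,0,0,0,60,3.6],[0,0,0,0,0,70,3.6],[0,0,0,0,0,80,3.6],[0,0,0,0,0,90,3.6],[0,0,0,0,0,100,3.6],[0,0,0,0,0,110,3.6],[0,0,0,0,0,120,3.6],[0,0,0,0,0,130,3.6],[0,0,0,0,0,140,3.6],[0,0,0,0,0,150,3.6],[0,0,0,0,0,160,3.6],[0,0,0,0,0,160,3.6]]]'

```text
time_s: 11.08
position: [0.6042, 0.0622, 0.0811]
tool_rot: [0.9, -0.436, 0.001, 0.0]
ft_force: [0.6, -1.1, 0.2]
grip_width: 0.422
grip_force: 0.8
```

```bash
python3 - <<'E'
from h import *
go([.604,.0625,.082],153); st=read_state(); print(st['position'],st['q'].round(2),st['ft_force'],st['torque'])
E
```

```text
d_cm [-0.03 -0.   -0.09] wz(cw+) -204.7 yaw -51.7 q7 -1.64 t 11.07
[0.60418503 0.06224227 0.08106771] [-0.79  0.93  0.99  2.01 -1.08  0.86 -1.64] [ 0.63084638 -1.05078949  0.18048245] [-0.2670682  -0.2089828   0.06232783]
```

Emit:
send_rows --commands '[[[0,0,0,0,0,-10,3.6],[0,0,0,0,0,-20,3.6],[0,0,-4,0,0,-25,3.6],[0,0,-6,0,0,-35,0],[-5,-0.7,-6,0,0,-45,0],[-6.9,-1.0,-4,0,0,-55,0],[-6.9,-1.0,-2,0,0,-65,0],[-6.9,-1.0,-0.5,0,0,-75,0],[-6.9,-1.0,0.8,0,0,-85,0],[-6.9,-1.0,0.8,0,0,-85,0]]]'

```text
time_s: 12.32
position: [0.5679, 0.1231, 0.0732]
tool_rot: [0.959, 0.285, -0.001, -0.001]
ft_force: [-0.0, 0.3, -0.2]
grip_width: -0.001
grip_force: 0.0
```

```bash
python3 - <<'E'
from h import *
go([.5697,.1223,.068],153); st=read_state(); print(st['position'],st['q'].round(2),st['ft_force'],st['grip_width'])
s=snap('top'); g=s['img'].astype(int).max(2); m=(g<38).astype('uint8'); k=m*0; k[225:310,190:225]=m[225:310,190:225]; k[190:270,310:340]=m[190:270,310:340]
n,l,t,c=cv2.connectedComponentsWithStats(k)
for i in range(1,n):
    if t[i,4]>25: print('top',c[i].round(1),t[i,4],onz(s,*c[i],.093).round(4))
E
```

```text
d_cm [0.1  0.17 0.52] wz(cw+) -119.9 yaw 33.1 q7 -0.52 t 12.32
[0.5679233  0.12313635 0.07317546] [-0.71  0.75  0.62  2.06 -0.8   0.59 -0.52] [-0.01316255  0.33148032 -0.22785188] -0.0008579728733308137
top [327.9 202. ] 47 [0.6608 0.0561 0.093 ]
top [315.7 233.2] 123 [0.5918 0.0839 0.093 ]
top [205.5 240.3] 50 [0.5796 0.3238 0.093 ]
top [323.7 253.2] 54 [0.5475 0.067  0.093 ]
top [209.  296.4] 183 [0.4581 0.3142 0.093 ]
```

Emit:
send_rows --commands '[[[0,0,0.3,0,0,0,0],[0,0,0.4,0,0,0,0],[0,0,0.4,0,0,0,0]]]'

```text
time_s: 12.75
position: [0.5688, 0.1227, 0.0694]
tool_rot: [0.959, 0.284, -0.0, 0.0]
ft_force: [-0.6, 0.0, 0.1]
grip_width: -0.001
grip_force: 0.0
```

Emit:
send_rows --commands '[[[0,0,0.1,0,0,0,0],[0,0,0.1,0,0,0,0]]]'

```text
time_s: 13.0
position: [0.5688, 0.1226, 0.0683]
tool_rot: [0.959, 0.284, -0.0, 0.0]
ft_force: [0.9, -0.1, -0.2]
grip_width: 0.002
grip_force: 0.0
```

Emit:
send_rows --commands '[[[0,0,0.1,0,0,0,0],[0,0,0.1,0,0,0,0]]]'

```text
time_s: 13.25
position: [0.5689, 0.1226, 0.0675]
tool_rot: [0.959, 0.284, 0.0, -0.0]
ft_force: [-0.0, -0.7, 0.7]
grip_width: -0.001
grip_force: 0.8
```

Emit:
send_rows --commands '[[[0,0,0.1,0,0,0,0],[0,0,0.1,0,0,0,0]]]'

```text
time_s: 13.5
position: [0.5688, 0.1225, 0.0671]
tool_rot: [0.959, 0.284, 0.0, -0.0]
ft_force: [-2.1, 0.8, 7.0]
grip_width: 0.004
grip_force: 3.8
```

Emit:
send_rows --commands '[[[0,0,-2,0,0,0,0],[2,-6.7,-2,0,0,0,0],[3.9,-13.4,-2,0,0,0,0],[3.9,-13.4,-1.0,0,0,0,0],[3.9,-13.4,-0.6,0,0,0,0],[3.9,-13.4,-0.3,0,0,0,0],[3.9,-13.4,-0.1,0,0,0,0],[3.9,-13.4,-0.1,0,0,0,0]]]'

```text
time_s: 14.5
position: [0.5293, 0.2538, 0.0678]
tool_rot: [0.959, 0.283, 0.0, 0.001]
ft_force: [-0.3, -1.1, 2.4]
grip_width: -0.001
grip_force: 1.0
```

Emit:
send_rows --commands '[[[0,0,-4,0,0,0,0],[5,1,-5,0,0,0,0],[10.5,2.1,-5,0,0,0,0],[16.2,3.3,-4,0,0,0,0],[16.2,3.3,-1.5,0,0,0,0],[16.2,3.3,-0.8,0,0,0,0],[16.2,3.3,-0.4,0,0,0,0],[16.2,3.3,-0.2,0,0,0,0],[16.2,3.3,-0.2,0,0,0,0]]]'

```text
time_s: 15.62
position: [0.682, 0.3167, 0.0701]
tool_rot: [0.959, 0.284, 0.0, -0.0]
ft_force: [-0.9, -0.2, 0.7]
grip_width: -0.001
grip_force: 0.0
```

Emit:
send_rows --commands '[[[0,0,0.1,0,0,0,0],[0,0,0.1,0,0,0,0]]]'

```text
time_s: 15.88
position: [0.6825, 0.317, 0.0694]
tool_rot: [0.959, 0.284, 0.0, -0.0]
ft_force: [-1.5, -0.7, 4.7]
grip_width: 0.001
grip_force: 2.3
```

Emit:
send_rows --commands '[[[0,0,-5,0,0,-10,0],[0,0,-10,0,0,-20,2],[-5,4.2,-11,0,0,-30,3.6],[-9.5,7.9,-11,0,0,-40,3.6],[-14,11.7,-11,0,0,-50,3.6],[-18,15,-10,0,0,-60,3.6],[-20.5,17.0,-8,0,0,-70,3.6],[-20.5,17.0,-8,0,0,-80,3.6],[-20.5,17.0,-8,0,0,-90,3.6],[-20.5,17.0,-8,0,0,-100,3.6],[-20.5,17.0,-7,0,0,-110,3.6],[-20.5,17.0,-4,0,0,-112,3.6],[-20.5,17.0,-2.2,0,0,-112,3.6],[-20.5,17.0,-1.3,0,0,-112,3.6],[-20.5,17.0,-1.3,0,0,-112,3.6]]]'

```text
time_s: 17.75
position: [0.6029, 0.0626, 0.0808]
tool_rot: [0.3, 0.954, -0.0, -0.0]
ft_force: [0.3, 0.2, 0.7]
grip_width: 0.422
grip_force: 0.0
```

Emit:
send_rows --commands '[[[-0.1,0.1,0,0,0,10,3.6],[-0.1,0.1,0,0,0,20,3.6],[-0.1,0.1,0,0,0,30,3.6],[-0.1,0.1,0,0,0,40,3.6],[-0.1,0.1,0,0,0,50,3.6],[-0.1,0.1,0,0,0,60,3.6],[-0.1,0.1,0,0,0,70,3.6],[-0.1,0.1,0,0,0,80,3.6],[-0.1,0.1,0,0,0,90,3.6],[-0.1,0.1,0,0,0,97,3.6],[-0.1,0.1,0,0,0,97,3.6]]]'

```text
time_s: 19.12
position: [0.6052, 0.0623, 0.082]
tool_rot: [0.913, 0.408, 0.001, 0.001]
ft_force: [0.3, -2.0, -0.6]
grip_width: 0.425
grip_force: 1.3
```

Emit:
send_rows --commands '[[[0,0,0,0,0,-10,3.6],[0,0,0,0,0,-20,3.6],[0,0,-4,0,0,-25,3.6],[0,0,-8,0,0,-35,3.6],[2.8,-4.7,-8,0,0,-45,3.6],[5.8,-9.7,-8,0,0,-55,3.6],[8.8,-14.7,-8,0,0,-65,3.6],[11.8,-19.7,-8,0,0,-75,3.6],[14.1,-23.7,-8,0,0,-85,3.6],[14.1,-23.7,-6,0,0,-95,3.6],[14.1,-23.7,-6,0,0,-105,3.6],[14.1,-23.7,-4,0,0,-107,3.6],[14.1,-23.7,-1.5,0,0,-107,3.6],[14.1,-23.7,0,0,0,-107,3.6],[14.1,-23.7,0,0,0,-107,3.6]]]'

```text
time_s: 21.0
position: [0.5219, 0.326, 0.0807]
tool_rot: [0.216, 0.976, -0.001, -0.001]
ft_force: [0.1, -1.2, 0.2]
grip_width: 0.423
grip_force: 0.0
```

Emit:
send_rows --commands '[[[-0.1,0,0,0,0,10,3.6],[-0.1,0,0,0,0,20,3.6],[-0.1,0,0,0,0,30,3.6],[-0.1,0,0,0,0,40,3.6],[-0.1,0,0,0,0,50,3.6],[-0.1,0,0,0,0,56,3.6],[-0.1,0,0,0,0,56,3.6]]]'

```text
time_s: 21.88
position: [0.5242, 0.326, 0.0823]
tool_rot: [0.648, 0.761, 0.001, 0.001]
ft_force: [0.3, -1.4, -0.1]
grip_width: 0.421
grip_force: 1.4
```

Emit:
send_rows --commands '[[[0,0,0,0,0,-10,3.6],[0,0,0,0,0,-20,3.6],[0,0,-4,0,0,-20,3.6],[0,0,-6,0,0,-10,0],[-5,-0.5,-6,0,0,0,0],[-7,-0.7,-3,0,0,0,0],[-7,-0.7,0,0,0,0,0],[-7,-0.7,0.6,0,0,0,0],[-7,-0.7,0.9,0,0,0,0],[-7,-0.7,1.15,0,0,0,0],[-7,-0.7,1.25,0,0,0,0],[-7,-0.7,1.25,0,0,0,0]]]'

```text
time_s: 23.38
position: [0.5277, 0.2558, 0.0692]
tool_rot: [0.649, 0.761, 0.0, 0.0]
ft_force: [0.2, 0.4, -0.2]
grip_width: 0.003
grip_force: 0.0
```

Emit:
send_rows --commands '[[[0,0,0.05,0,0,0,0],[0,0,0.05,0,0,0,0]]]'

```text
time_s: 23.62
position: [0.5276, 0.2557, 0.0688]
tool_rot: [0.649, 0.761, 0.0, -0.0]
ft_force: [-1.4, 0.4, 5.6]
grip_width: -0.004
grip_force: 2.5
```

```bash
python3 - <<'E'
from h import *
go([.5608,.1509,.071],99); st=read_state(); print(st['position'],st['q'].round(2),st['ft_force'])
s=snap('top'); g=s['img'].astype(int).max(2); m=(g<38).astype('uint8'); k=m*0; k[225:310,190:225]=m[225:310,190:225]; k[190:270,295:360]=m[190:270,295:360]
n,l,t,c=cv2.connectedComponentsWithStats(k)
for i in range(1,n):
    if t[i,4]>25: print('top',c[i].round(1),t[i,4],onz(s,*c[i],.093).round(4))
E
```

```text
d_cm [-10.87   1.63  -0.22] wz(cw+) 0.0 yaw 99.0 q7 0.18 t 23.62
[0.52760495 0.25569605 0.06883658] [-0.82  0.71  0.42  2.04 -0.58  0.51  0.18] [-1.37335777  0.43513054  5.62837837]
top [351.8 224.9] 49 [0.6089 0.0048 0.093 ]
top [299.7 230.1] 47 [0.599  0.1187 0.093 ]
top [212.3 288.4] 340 [0.475  0.3075 0.093 ]
```

Emit:
send_rows --commands '[[[0,0,-2,0,0,0,0],[-5,0.8,-2,0,0,0,0],[-10.9,1.6,-2,0,0,0,0],[-10.9,1.6,-0.8,0,0,0,0],[-10.9,1.6,-0.3,0,0,0,0],[-10.9,1.6,-0.1,0,0,0,0],[-10.9,1.6,0,0,0,0,0],[-10.9,1.6,0,0,0,0,0]]]'

```text
time_s: 24.68
position: [0.5598, 0.1521, 0.0689]
tool_rot: [0.648, 0.761, 0.0, -0.001]
ft_force: [-1.3, -0.5, 4.8]
grip_width: 0.005
grip_force: 2.3
```

Emit:
send_rows --commands '[[[0,0,-5,0,0,0,0],[-0.5,5,-5,0,0,0,0],[-1.0,11,-5,0,0,0,0],[-1.7,17,-4,0,0,0,0],[-1.7,17,-1.5,0,0,0,0],[-1.7,17,-0.7,0,0,0,0],[-1.7,17,-0.3,0,0,0,0],[-1.7,17,-0.05,0,0,0,0],[-1.7,17,-0.05,0,0,0,0]]]'

```text
time_s: 25.8
position: [0.7308, 0.1605, 0.0696]
tool_rot: [0.649, 0.761, 0.0, 0.0]
ft_force: [-0.2, 0.1, 0.1]
grip_width: -0.0
grip_force: 0.0
```

Emit:
send_rows --commands '[[[0,0,0.1,0,0,0,0],[0,0,0.1,0,0,0,0]]]'

```text
time_s: 26.05
position: [0.7314, 0.1604, 0.069]
tool_rot: [0.649, 0.761, 0.001, 0.0]
ft_force: [-1.2, -0.2, 5.0]
grip_width: 0.003
grip_force: 2.6
```

Emit:
send_rows --commands '[[[0,0,-5,0,0,0,0],[0,0,-10,0,0,-8,0],[0.9,-4.5,-10,0,0,-18,2],[1.8,-9,-10,0,0,-28,4],[2.8,-14,-10,0,0,-38,6],[3.7,-18.5,-10,0,0,-48,6],[4.5,-22.6,-10,0,0,-58,6],[4.5,-22.6,-10,0,0,-68,6],[4.5,-22.6,-10,0,0,-78,6],[4.5,-22.6,-10,0,0,-88,6],[4.5,-22.6,-10,0,0,-98,6],[4.5,-22.6,-10,0,0,-98,6]]]'

```text
time_s: 27.55
position: [0.5009, 0.1689, 0.1679]
tool_rot: [-0.147, 0.989, 0.0, 0.0]
ft_force: [-1.2, 0.0, 0.2]
grip_width: 0.702
grip_force: 0.0
```

```bash
python3 - <<'E'
from h import *
go([.501,.1698,.012],197.2); st=read_state(); print(st['position'],st['q'].round(2),st['grip_width'])
s=snap('wrist','w3.png'); hsv=cv2.cvtColor(s['img'],cv2.COLOR_RGB2HSV)
m=((hsv[:,:,0]>8)&(hsv[:,:,0]<20)&(hsv[:,:,1]>90)&(hsv[:,:,2]>90)).astype('uint8')
n,l,t,c=cv2.connectedComponentsWithStats(m)
i=1+np.argmax(t[1:,4]); print(c[i],t[i])
ct=cv2.findContours((l==i).astype('uint8'),0,2)[0][0]
for p in cv2.approxPolyDP(ct,4,True)[:,0]: print(p,onz(s,*p,.028,True).round(4),onz(s,*p,0,True).round(4))
E
```

```text
d_cm [-0.03  0.08 15.59] wz(cw+) -360.3 yaw -163.1 q7 1.5 t 27.55
[0.50091413 0.16890528 0.16787847] [-0.45  0.45  0.06  2.11 -0.04  0.58  1.5 ] 0.7016977373100827
[324.01431049 242.92346054] [ 295  200   58   87 4612]
[298 201] [0.4838 0.1465 0.028 ] [0.4896 0.1463 0.    ]
[298 285] [0.55   0.1651 0.028 ] [0.5625 0.1669 0.    ]
[329 286] [0.5435 0.1893 0.028 ] [0.5554 0.1935 0.    ]
[334 274] [0.5324 0.19   0.028 ] [0.5431 0.1943 0.    ]
[341 278] [0.5341 0.1964 0.028 ] [ 0.5449  0.2014 -0.    ]
[336 285] [0.5411 0.1945 0.028 ] [0.5527 0.1992 0.    ]
[351 285] [0.5376 0.2061 0.028 ] [0.5488 0.212  0.    ]
[350 200] [0.4718 0.1837 0.028 ] [0.4763 0.1873 0.    ]
[331 200] [0.476 0.17  0.028] [0.4809 0.1722 0.    ]
[329 205] [0.4801 0.1697 0.028 ] [0.4854 0.1719 0.    ]
```

View pics/w3.png

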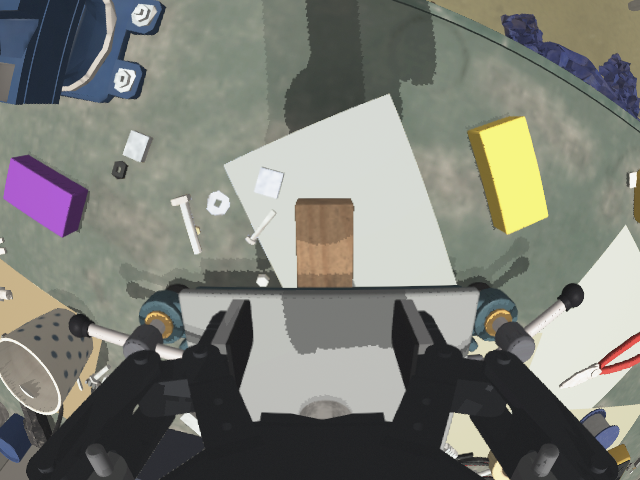

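Emit:
send_rows --commands '[[[-0.4,0.2,5,0,0,0,5.4],[-0.4,0.2,9,0,0,0,5.4],[-0.4,0.2,11.5,0,0,0,5.4],[-0.4,0.2,13.5,0,0,0,5.4],[-0.4,0.2,15,0,0,0,5.4],[-0.4,0.2,15.5,0,0,0,5.4],[-0.4,0.2,15.5,0,0,0,5.4]]]'

```text
time_s: 28.48
position: [0.5041, 0.1723, 0.0129]
tool_rot: [-0.148, 0.989, -0.0, 0.0]
ft_force: [0.0, -0.2, 0.1]
grip_width: 0.633
grip_force: 0.0
```

Emit:
send_rows --commands '[[[-0.4,0.2,0,0,0,0,4.0],[-0.4,0.2,0,0,0,0,4.0],[-0.4,0.2,0,0,0,0,4.0],[-0.4,0.2,0,0,0,0,4.0]]]' --squeeze 20

```text
time_s: 28.98
position: [0.508, 0.1759, 0.0134]
tool_rot: [-0.148, 0.989, 0.0, 0.001]
ft_force: [1.0, 1.1, 3.4]
grip_width: 0.527
grip_force: 21.1
```

Emit:
send_rows --commands '[[[0.5,0,0,0,0,0,4.0],[1.2,0,0,0,0,0,4.0],[2.0,0,0,0,0,0,4.0],[3.0,0,0,0,0,0,4.0],[4.0,0,0,0,0,0,4.0],[5.0,0,0,0,0,0,4.0],[6.0,0,0,0,0,0,4.0],[6.7,0,0,0,0,0,4.0],[7.0,0,0,0,0,0,4.0],[7.0,0,0,0,0,0,4.0]]]'

```text
time_s: 30.22
position: [0.4409, 0.155, 0.0133]
tool_rot: [-0.148, 0.989, 0.0, 0.001]
ft_force: [3.0, 0.8, 7.5]
grip_width: 0.519
grip_force: 21.5
```

Emit:
send_rows --commands '[[[0,0,0,0,0,0,5.4],[0,0,0,0,0,0,5.4],[0,0,0,0,0,0,5.4],[0,0,-3,0,0,0,5.4],[0,0,-8,0,0,0,5.4],[0,0,-14,0,0,0,5.4],[0,0,-18,0,0,0,5.4],[0,0,-18,0,0,0,5.4]]]'

```text
time_s: 31.22
position: [0.4417, 0.1554, 0.1955]
tool_rot: [-0.148, 0.989, 0.001, 0.003]
ft_force: [0.6, -0.4, -0.6]
grip_width: 0.632
grip_force: 0.0
```

```bash
python3 - <<'E'
from h import *
st=read_state(); print(st['time_s'],st['position'],st['ft_force'],st['q'].round(2))
w=snap('wrist')['img']; t=snap('top')['img'][150:340,180:350]
c=np.zeros((480,800,3),'uint8'); c[:,:430]=cv2.resize(t,(430,480)); c[:,430:]=w[:,120:490]
cv2.imwrite('pics/c4.png',c[:,:,::-1])
s=snapshot('wrist'); hsv=cv2.cvtColor(s['img'],cv2.COLOR_RGB2HSV)
E
```

```text
31.225 [0.4417437  0.15542622 0.19553818] [ 0.58081408 -0.41046248 -0.55791705] [-0.49  0.34  0.07  2.22 -0.04  0.58  1.48]
```

View pics/c4.png

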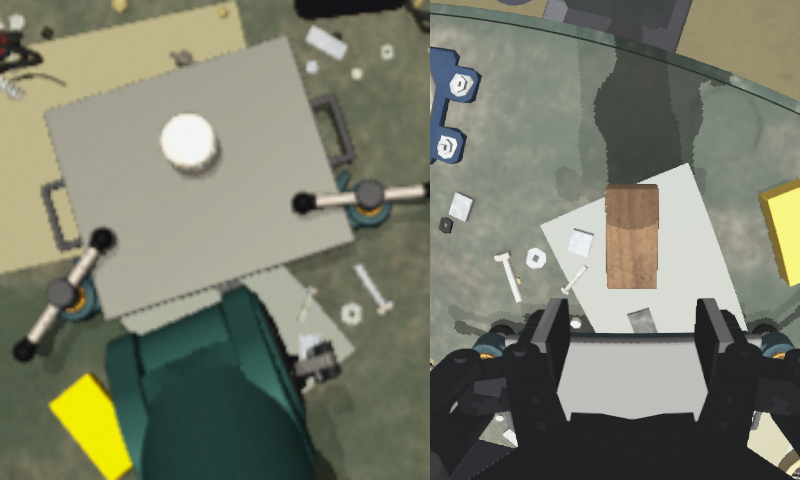

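The block lies flat and fully clear in front of the plate (wrist view: it spans (605–660, 185–290), with the plate edge at row 335). The piston is upright, and both bars and the plate stand as left. The arm touches nothing.

```bash
python3 -c "
from cell import *
print(close_job())"
```

```text
the job is handed in; nothing more can be done
None
```

The job is handed in at about 31 s of the 64 s allowed. The plate stands level: touch probes at three points of its top agreed within about 0.1 to 0.2 mm, so all four feet should be carrying weight. The block is out in front, lying flat and fully clear of the plate, and the piston is still upright. I did not re-probe the plate after pulling the block or look again at the calliper and mug, but the arm did not go near those two.

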